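# Lock the indexing table and clamp the dial blank

### The job

The dial blank on the tilted indexing table is still loose under its wing knob. Lock the free-spinning turntable by sliding its locking bolt fully into the notched rim, then screw the wing knob clockwise until it is tight against its stop. Leave the bolt locked, let go of everything, and do not disturb the other things on the bench.

Things in the scene. Friction and masses are not known exactly. Their poses are not given: they have to be found in the camera images.
- indexer: Tilted indexing table, fixed. Steel base plate 205 x 236 x 12 mm; above it an aluminium deck 160 x 236 mm, tilted 30 degrees, low edge towards the indexer's -x. Origin on the bench top, 88 mm straight below the point where the spindle axis meets the deck. The spindle axis points up and towards the indexer's -x, 30 degrees from vertical. The locking bolt is on its -y side.
- turntable (a joint): Angle of the turntable on its bearing, rad, anticlockwise from above. Spins freely (under 0.01 N m), without end, unless the locking bolt stands in a notch (any will do); then about 2 degrees of play. Steel rim with 18 rounded teeth, 128 mm over the teeth, 14 to 24 mm above the deck; on it faceplate (94 mm across), dial blank (84 mm) and pressure cap (40 mm, top 47 mm above the deck).
- lock_bolt (a joint): Travel of the locking bolt, m: 0 fully out, 0.016 fully in (stop); it starts at 0 to 0.003. Friction 3 N, no spring: it stays where it is left. Its nose is round and greased: if it meets a tooth, pushing on turns the free turntable aside and it drops into the notch; only if it meets a tooth dead centre (rare) does it stop, and the turntable must be turned a few degrees.
- bolt_grip (a point): Middle of the locking bolt's grip: black round knob 18 mm in diameter, 22 mm high, on an 8 mm stem square to the deck; this point is 58 mm above the deck and 116 mm from the spindle when the bolt is out. The bolt slides along this point's own +y, straight towards the spindle; z points out along the grip, parallel to the spindle. Its guide reaches to 28 mm below this point. Moves with the bolt.
- wing_knob (a joint): Angle of the wing knob relative to the turntable, rad: grows as it is turned clockwise seen from above (tightening); 2.3 is tight, a hard stop; it starts at 0.1 to 0.9. Turning it takes 0.2 N m, so with the turntable unlocked the knob only carries the turntable round with it and is not tightened. It stays where it is left.
- knob_grip (a point): Middle of the wing knob's bar, on the spindle axis, 68 mm above the deck. Black straight bar 52 mm long (this point's x), 11 mm thick (y), 22 mm high (z: from 12 mm below to 10 mm above). z points out along the spindle; clockwise (tightening) is rotation about -z. The pressure cap's top is 21 mm below this point. Turns with the knob.
- blanks: Bystander: two spare aluminium dial blanks stacked, 84 mm in diameter, 16 mm high, lying in front of the indexer's low edge; origin at the centre of the underside.
- hex_key: Bystander: L-shaped dark hex key, 100 x 30 mm, 6 mm thick, lying beside the indexer, away from the bolt; origin on the bench under its long leg.
- rings_tall: Bystander: stack of black spacer rings, 60 mm in diameter, 64 mm high, near the bolt side of the indexer; origin at the centre of the underside.
- rings_short: Bystander: short stack of black spacer rings, 60 mm in diameter, 32 mm high; origin at the centre of the underside.
- cleaner: Bystander: clear bottle with white cap, 60 mm in diameter, 150 mm high; origin at the centre of the underside.
- caliper: Bystander: digital caliper lying flat, 200 mm long; origin on the bench under its beam.
- mouse: Bystander: black computer mouse, 100 x 58 x 33 mm; origin at the centre of the underside.

How it is judged:
By the outcome, as a careful person would: the job done as asked, in the order asked, and still so for the second after the job is handed in, with the robot touching nothing.
It also fails if it takes over 58 s, if anything falls off the work surface, if the arm or the gripper's body presses on something with over 40 N, if the wrist force passes 120 N, or if a joint passes its speed limit or range.

### The arm

A 7-joint arm with a two-finger parallel gripper is mounted at the origin on the work surface. World frame = base frame: x ahead of the robot, y to its left, z up, the work surface at z = 0. Lengths are in mm, angles in rad, forces in N, time in s.
With the tool pointing down it reaches from about 350 to 900 mm from the base axis. Payload 7.2 kg.
Tool frame: the origin (TCP) lies on the centre line of the jaws, within the pads' length; the fingertips stand 25 mm ahead of it and the grasp point (between the pads) lies 6 mm ahead of it; z points along the fingers, y is the line along which they close (so a half turn about z gives the same grasp; the last joint's range is limited). The gripper opens to 85 mm and grips with 20 to 120 N. Pads are 22 mm wide; open, the fingers measure 114 mm over their backs; the gripper's body (76 mm by 85 mm) begins 54 mm behind the grasp point. The pads swing forward as they close: fully open they stand 13 mm farther back than shut.
Start: joints at [1.064, 0.411, -0.013, 1.596, 0.006, 1.134, -0.082], TCP at [265.522, -565.797, 256.297] pointing down, gripper open.
Joint ranges: [-2.95, 2.95], [-0.29, 1.99], [-1.47, 1.44], [0.14, 2.54], [-1.03, 4.17], [0.13, 1.85], [-2.86, 2.86]. Speed limits (rad/s): [2.39, 2.39, 3.01, 3.01, 3.14, 3.14, 3.14].

### API

Orientations are given as [roll, pitch, yaw] about the fixed x, y, z axes, in that order (R = Rz(yaw) Ry(pitch) Rx(roll)).
In Python, from cell import bot, get_image, models gives the robot as it stands. Calls block until the motion is done:
- bot.goto(position, orientation): joint-space move of the TCP to a pose.
- bot.servo_line(position, v=150, rot=None, contact_N=None): straight line of the TCP; rot=None keeps the orientation; v is the mean speed in mm/s. With contact_N (N) it stops when the force on the tool has changed by that much, and returns True; else False.
- bot.goto_joints(angles): joint-space move.
- bot.command_gripper(opening, f_grip=None): opening from 0.0 (shut) to 1.0 (fully open); f_grip is the grip in N (None keeps the last); returns when the fingers have stopped.
- bot.dwell(seconds).
- bot.ik(position, orientation): joint angles nearest the present ones, or None.
- get_image(name): name is "scene" or "top" or "wrist"; returns a dict with "img" (420x560x3 uint8, blue, green, red), "depth" (420x560 float32, mm along the optical axis (not along the pixel's ray), 0 where there is no reading), "K" (3x3 intrinsics, pixels), "dist_coeffs" ([k1, k2, p1, p2, k3] as OpenCV has them; the pictures are not rectified), "world_to_cam" (4x4, takes a point from world to camera coordinates). Camera axes: x right, y down, z forward; pixel columns grow to the right and rows downward; lengths in mm; the calibration is good to about 2 mm. A picture is of the moment at which its call begins.
A pose or a line that the arm cannot do raises bot.IKError and nothing moves.
- bot.hand_in(): hands the job in; it is judged then, once.
Trained networks look in a picture, given as the dict that the camera call returned (one of the last four; its "shot" number tells which), for a name from the list of things; names that differ only in an ending like _2 or _b are one class to them, and where a whole thing is asked for, a point or a joint stands for the part that bears it (a point fixed in the world has none). Each returns a list of dicts, best first, with "p" (0 to 1); they miss things now and then, are a little off and sometimes report something else, mostly with a low value. They report only what shows in the picture. A call takes as long as a camera call.
- models.outline_of(query, picture): "region" (420x560 bool, what is visible of it) and "xy" ([column, row] in pixels, amid what is visible of it).
- models.mark_of(query, picture): "xy" ([column, row] in pixels: a listed point, or the origin of a listed thing).
Readings, each from a call of its own:
- bot.current_t(): time.
- bot.current_qpos(): joint angles.
- bot.current_dq(): joint speeds.
- bot.current_effort(): joint torques, N m.
- bot.current_tool_pos(): TCP position.
- bot.current_orientation(): TCP orientation.
- bot.current_ft_force(): force on the tool from outside, world axes, zero at the start.
- bot.current_ft_torque(): the same for the moment, N m.
- bot.current_width(): opening from 0.0 (shut) to 1.0 (fully open).
- bot.current_gripper_force(): force on a finger pad.
Only numpy, scipy, OpenCV 4.12 (cv2) and the standard library are available. Lean on these libraries where they do the work, as an engineer would, in place of code of your own. Each camera call takes 0.05 s, during which the arm holds its last target. There are 200 camera calls.

## Working session

There is one attempt and no reset: what is moved stays moved. The work goes in short steps, each a Python script; the robot and the scene stay as the last script left them, time stands still between calls to the robot, and variables do not carry over. Pictures are saved under pics/ and viewed, at most 10 in all, crops included, and the job is handed in when it is done.

```bash
ls; mkdir -p pics; cat > h.py <<'E'
import numpy as np, cv2
from cell import bot, get_image, models
def ray(p,xy):
    u=cv2.undistortPoints(np.array([[xy]],float),p["K"],np.array(p["dist_coeffs"],float)).ravel()
    T=np.array(p["world_to_cam"]);R=T[:3,:3];return -R.T@T[:3,3],R.T@np.array([u[0],u[1],1.])
def proj(p,X):
    T=np.array(p["world_to_cam"]);r=cv2.Rodrigues(T[:3,:3])[0]
    return cv2.projectPoints(np.array(X,float).reshape(-1,1,3),r,T[:3,3],p["K"],np.array(p["dist_coeffs"],float))[0].reshape(-1,2)
def pt(p,xy):
    c,d=ray(p,xy);x,y=np.round(xy).astype(int)
    w=p["depth"][max(0,y-1):y+2,max(0,x-1):x+2];w=w[w>0]
    return c+d*np.median(w) if len(w) else None
def tri(obs):
    A=np.zeros((3,3));b=np.zeros(3)
    for p,xy in obs:
        c,d=ray(p,xy);d=d/np.linalg.norm(d);M=np.eye(3)-np.outer(d,d);A+=M;b+=M@c
    return np.linalg.solve(A,b)
E
python3 - <<'E'
from h import *
np.set_printoptions(precision=1,suppress=True)
P={n:get_image(n) for n in("scene","top")}
for n,p in P.items(): cv2.imwrite(f"pics/{n}0.png",p["img"])
for q in("indexer","bolt_grip","knob_grip","rings_tall","rings_short","cleaner","blanks","hex_key","mouse","caliper"):
    for n,p in P.items():
        m=models.mark_of(q,p)
        if m:
            print(q,n,round(m[0]["p"],2),np.array(m[0]["xy"]),pt(p,m[0]["xy"]))
            m[0]; P[n].setdefault("m",{})[q]=m[0]["xy"]
for q in("indexer","bolt_grip","knob_grip","rings_tall"):
    if all(q in p.get("m",{}) for p in P.values()): print(q,tri([(p,p["m"][q]) for p in P.values()]))
E
```

```text
pics
indexer scene 0.79 [300.3 252.1] [638.8  21.3  11.8]
indexer top 0.61 [258.4 184.4] [619.8  33.6 134.3]
bolt_grip scene 0.75 [307.3 205.4] [618.6  43.6 165.4]
bolt_grip top 0.45 [296.9 207.4] [558.9 -61.3 136.5]
knob_grip scene 0.66 [305.5 205.4] [617.1  39.1 165.4]
knob_grip top 0.58 [252.5 188.8] [605.3  47.8 159.3]
rings_tall scene 0.92 [230.5 242.1] [ 555.8 -156.7   31.2]
rings_tall top 0.65 [327.2 223. ] [ 523.  -143.7   64.6]
rings_short scene 0.55 [405.2 188.3] [511.7 425.   29.4]
rings_short top 0.83 [113.7 239.3] [496.2 430.5  33.9]
cleaner scene 0.6 [428.3 206.6] [616.4 445.9  36.2]
cleaner top 0.79 [103.3 202.8] [588.2 438.3  96.8]
blanks scene 0.74 [302.9 215.5] [621.6  31.1 135.1]
blanks top 0.78 [239.5 242.5] [479.7  91.7  17.8]
hex_key scene 0.49 [353.8 247.1] [661.3 177.5  -0.8]
hex_key top 0.58 [210.2 172.5] [677.2 170.6   2.9]
mouse scene 0.68 [144.  288.9] [ 645.8 -416.6   33.2]
mouse top 0.71 [421.8 189. ] [ 611.7 -411.4   34.2]
caliper scene 0.64 [113.3 255.9] [ 483.3 -482.2   12.7]
caliper top 0.6 [259.6 186.8] [613.8  30.8 132.9]
indexer [637.1  29.9   7.5]
bolt_grip [581.5  -5.6 152.7]
knob_grip [605.5  46.2 153.3]
rings_tall [ 527.7 -150.7    0.9]
```

```bash
python3 - <<'E'
import cv2,numpy as np
a=cv2.imread("pics/scene0.png")[140:320,190:400];b=cv2.imread("pics/top0.png")[120:280,160:370]
c=np.vstack([cv2.resize(a,None,fx=1.9,fy=1.9,interpolation=2),cv2.resize(b,None,fx=1.9,fy=1.9,interpolation=2)[:258]])
cv2.imwrite("pics/c0.png",cv2.resize(np.hstack([c[:342],cv2.copyMakeBorder(c[342:],0,84,0,0,0)]),(798,342)))
E
```

```text
(no output)
```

View pics/c0.png

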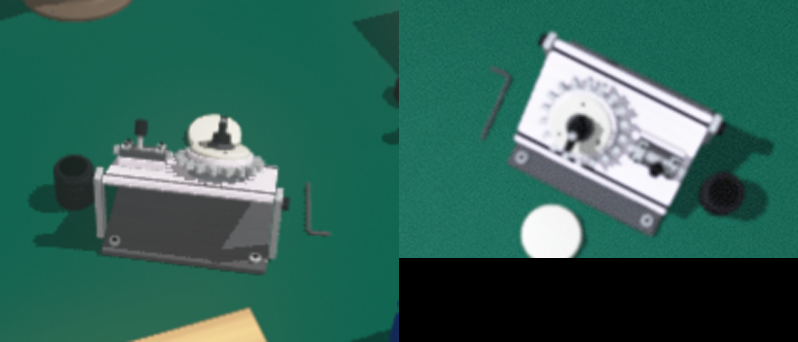

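The crop shows the bolt grip at about scene (264,207) and top (295,209). The knob is at scene (306,206) and top (252,188). The network's scene marks for the bolt and blanks are wrong, because they landed on the knob. The indexer yaw is about -27°.

```bash
cat >> h.py <<'E'
from scipy.optimize import least_squares
from scipy.spatial.transform import Rotation as Ro
def frame(th):  # columns x,y,z of deck frame (z = spindle)
    return Ro.from_euler("z",th).as_matrix()@Ro.from_euler("y",-np.pi/6).as_matrix()
def pts(s,b=0.):   # s=x,y,yaw,z0 -> knob, bolt
    F=frame(s[2]);o=np.array([s[0],s[1],s[3]]);return o+F@[0,0,68],o+F@[0,-116+b,58]
def toolR(s,a):  # tool z=-spindle, tool y at angle a from deck x
    F=frame(s[2]);y=F@[np.cos(a),np.sin(a),0];z=-F[:,2];return np.c_[np.cross(y,z),y,z]
def rpy(R): return list(Ro.from_matrix(R).as_euler("xyz"))
E
python3 - <<'E'
from h import *
np.set_printoptions(precision=2,suppress=True)
P={n:get_image(n) for n in("scene","top")}
S,T=P["scene"],P["top"]
k=tri([(S,(306,206)),(T,(252.5,188.8))]);b=tri([(S,(263.7,207)),(T,(296,208.4))]);print(k,b,np.linalg.norm(k-b))
f=lambda s:np.r_[*[(proj(p,pts(s))-[u,v]).ravel() for p,u,v in((S,(306,206),(263.7,207)),(T,(252.5,188.8),(296,208.4)))],(s[3]-88)/3]
r=least_squares(f,[640,30,-.47,88]);s=r.x;print(s,f(s));np.save("s.npy",s)
kk,bb=pts(s);print(kk,bb)
mid=(kk+bb)/2;F=frame(s[2])
for i in range(24):
    a=i*np.pi/12
    R=toolR(s,a);o=[]
    for q in(kk,bb+F@[0,16,0],kk+F@[0,0,130],mid+F@[0,0,200]):
        try:j=bot.ik(list(q),rpy(R))
        except Exception as e:j=None
        o.append(None if j is None else round(float(j[6]),2))
    print(i*15,o)
w=get_image("wrist");M=np.linalg.inv(np.array(w["world_to_cam"]));Rt=Ro.from_euler("xyz",bot.current_orientation()).as_matrix()
print(Rt.T@(M[:3,3]-bot.current_tool_pos()),Rt.T@M[:3,:3],w["K"][0,0])
E
```

```text
[606.04  46.84 151.34] [556.69 -58.21 136.23] 117.04310607511891
[635.65  31.97  -0.47  88.7 ] [ 0.52  0.78 -0.28 -0.57  0.36  0.67 -0.2  -0.45  0.23]
[605.33  47.36 147.59] [557.3  -58.35 138.93]
0 [-1.81, -1.72, -1.65, -1.18]
15 [-1.55, -1.46, -1.4, -0.93]
30 [-1.28, -1.2, -1.15, -0.67]
45 [-1.01, -0.94, -0.88, -0.41]
60 [-0.75, -0.69, -0.6, -0.15]
75 [-0.5, -0.46, -0.32, 0.11]
90 [-0.26, -0.2, -0.04, 0.37]
105 [0.0, 0.06, 0.25, 0.62]
120 [0.27, 0.32, 0.53, 0.88]
135 [0.54, 0.59, 0.81, 1.14]
150 [0.86, 0.93, 1.02, 1.37]
165 [1.08, 1.14, 1.22, 1.62]
180 [1.27, 1.32, 1.48, 1.83]
195 [1.51, 1.57, 1.74, 2.06]
210 [1.77, 1.83, 2.0, 2.28]
225 [2.03, -2.15, 2.27, 2.48]
240 [-2.37, -1.89, 2.53, 2.74]
255 [-2.11, -1.63, -2.73, None]
270 [-1.85, -2.05, -2.71, -2.76]
285 [-2.08, -2.84, -2.56, -2.46]
300 [-2.77, -2.64, -2.75, -2.2]
315 [-2.52, -2.41, -2.47, -1.94]
330 [-2.28, -2.2, -2.12, -1.68]
345 [-2.05, -1.97, -1.88, -1.43]
[  65.42   -0.68 -116.4 ] [[-0.   -0.97 -0.26]
 [ 1.   -0.    0.  ]
 [-0.   -0.26  0.97]] 350.07399313377886
```

```bash
python3 - <<'E'
from h import *
np.set_printoptions(precision=2,suppress=True)
s=np.load("s.npy");kk,bb=pts(s);F=frame(s[2])
bot.goto(list((kk+bb)/2+F@[0,0,135]),rpy(toolR(s,np.pi/2)))
w=get_image("wrist");im=w["img"].copy()
for q in("knob_grip","bolt_grip"):
    for m in models.mark_of(q,w)[:2]: print(q,m["p"],m["xy"]);cv2.drawMarker(im,tuple(int(v) for v in m["xy"]),(0,0,255),0,14)
print(proj(w,[kk,bb]))
for v in proj(w,[kk,bb]): cv2.drawMarker(im,tuple(int(t) for t in v),(0,255,0),1,14)
np.savez("w1.npz",**{k:w[k] for k in("img","depth","K","dist_coeffs","world_to_cam")})
cv2.imwrite("pics/w1.png",im);print(bot.current_t())
E
```

```text
knob_grip 0.74 [212.4, 194.2]
knob_grip 0.67 [364.2, 198.3]
bolt_grip 0.84 [209.7, 191.9]
[[364.48 203.94]
 [208.42 200.81]]
3.6917
```

View pics/w1.png

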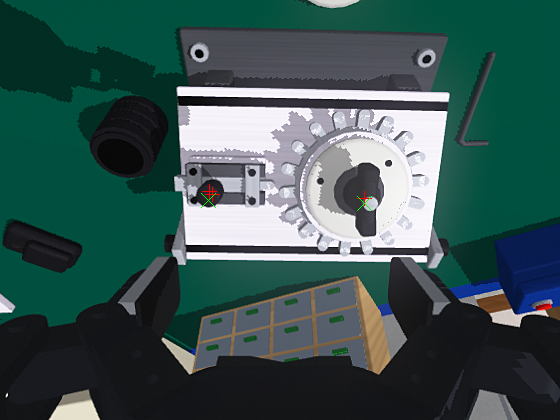

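The wrist view confirms the bolt grip near (209,192). The wing knob bar runs nearly along image vertical (deck x), centred near (366,199). I'll refine with depth.

```bash
cat >> h.py <<'E'
def cloud(p,s):
    "all depth pixels as deck-frame points (HxWx3)"
    d=p["depth"];h,w=d.shape;g=np.stack(np.meshgrid(np.arange(w),np.arange(h)),-1).reshape(-1,1,2).astype(float)
    u=cv2.undistortPoints(g,p["K"],np.array(p["dist_coeffs"],float)).reshape(-1,2)
    T=np.array(p["world_to_cam"]);X=np.c_[u,np.ones(len(u))]*d.reshape(-1,1)
    X=(X-T[:3,3])@T[:3,:3];X[d.ravel()==0]=np.nan
    return (X-[s[0],s[1],s[3]])@frame(s[2])
def bar(p,s,zmin=72,zmax=84):
    X=cloud(p,s);g=p["img"].reshape(-1,3).max(1)
    m=(np.hypot(X[:,0],X[:,1])<34)&(X[:,2]>zmin)&(X[:,2]<zmax)
    Y=X[m]
    r=cv2.minAreaRect(Y[:,:2].astype(np.float32));c,(a,b),_=r
    v=np.linalg.svd(Y[:,:2]-Y[:,:2].mean(0),full_matrices=False)[2][0]
    return dict(n=m.sum(),c=np.array(c),size=(a,b),ang=np.degrees(np.arctan2(v[1],v[0]))%180,mean=Y.mean(0),z=np.percentile(Y[:,2],[10,50,90]))
E
python3 - <<'E'
from h import *
np.set_printoptions(precision=2,suppress=True)
s=np.load("s.npy");w=dict(np.load("w1.npz"))
X=cloud(w,s)
D=X[(np.abs(X[:,2])<8)&(np.abs(X[:,0])<70)&(X[:,1]>-150)&(X[:,1]<75)]
A=np.c_[D[:,:2],np.ones(len(D))]
for i in range(8):
    c=np.linalg.lstsq(A,D[:,2],rcond=None)[0];k=np.abs(A@c-D[:,2])<2;A,D=A[k],D[k]
print("deck plane",c,len(D))
print("knob",bar(w,s))
m=(np.hypot(X[:,0],X[:,1]+116)<20)&(X[:,2]>60)&(X[:,2]<78);Y=X[m];print("bolt",Y.mean(0),np.percentile(Y,[2,98],axis=0))
m=(np.hypot(X[:,0],X[:,1])<60)&(X[:,2]>35)&(X[:,2]<44);Y=X[m];print("blank",cv2.minEnclosingCircle(Y[:,:2].astype(np.float32)),Y[:,2].mean())
E
```

```text
deck plane [ 0.   -0.01  0.01] 18418
knob {'n': np.int64(1193), 'c': array([-4.15,  0.9 ]), 'size': (50.727535247802734, 11.700563430786133), 'ang': np.float64(0.3506713923857099), 'mean': array([-4.97,  0.16, 78.01]), 'z': array([75.89, 78.2 , 79.92])}
bolt [  -6.74 -114.13   66.8 ] [[ -14.28 -122.19   61.52]
 [   1.62 -106.39   68.59]]
blank ((-3.36834979057312, 0.823760449886322), 42.2718505859375) 39.67121701129835
```

```bash
python3 - <<'E'
from h import *
np.set_printoptions(precision=2,suppress=True)
s=np.load("s.npy");F=frame(s[2]);o=np.array([s[0],s[1],s[3]])+F@[-4.1,.9,0];s[:2]=o[:2];s[3]=o[2];np.save("s2.npy",s)
R=rpy(toolR(s,np.pi/2))
loc=lambda:F.T@(np.array(bot.current_tool_pos())-o)
bot.command_gripper(.55,25)
bot.goto(list(o+F@[-2.2,-115.2,125]),R)
print(bot.servo_line(list(o+F@[-2.2,-115.2,67]),v=80,contact_N=10),loc())
bot.command_gripper(0.,25);print("w",bot.current_width(),bot.current_gripper_force())
p=loc();print(bot.servo_line(list(o+F@[-2.2,-96,67]),v=15,contact_N=20))
bot.dwell(.2);print(loc(),F.T@np.array(bot.current_ft_force()),bot.current_width(),bot.current_t())
E
```

```text
False [  -1.88 -114.64   67.52]
w 0.204887927880946 24.96180385351181
False
[ -1.54 -99.7   67.2 ] [  0.94 -10.77  15.38] 0.19852581157906168 7.4917
```

```bash
python3 - <<'E'
from h import *
np.set_printoptions(precision=2,suppress=True)
s=np.load("s2.npy");F=frame(s[2]);o=np.array([s[0],s[1],s[3]])
R=rpy(toolR(s,np.pi/2))
loc=lambda:F.T@(np.array(bot.current_tool_pos())-o)
bot.servo_line(list(o+F@[-2.2,-92,67]),v=20,contact_N=20)
bot.dwell(.2);print(loc(),F.T@np.array(bot.current_ft_force()))
p=loc();bot.servo_line(list(o+F@[-2,p[1]-.3,67]),v=30)
bot.command_gripper(.5);p=loc();bot.servo_line(list(o+F@[p[0],p[1],150]),v=120)
m=F@[-8,-45,140];bot.goto(list(o+m),R)
bot.dwell(.2)
w=get_image("wrist");cv2.imwrite("pics/w2.png",w["img"])
np.savez("w2.npz",**{k:w[k] for k in("img","depth","K","dist_coeffs","world_to_cam")})
print(bar(w,s));X=cloud(w,s)
m=(np.hypot(X[:,0],X[:,1]+100)<20)&(X[:,2]>60)&(X[:,2]<78);Y=X[m];print("bolt",np.percentile(Y,[2,50,98],axis=0));print(bot.current_t())
E
```

```text
[ -1.51 -99.31  67.03] [  1.06 -20.49  25.47]
{'n': np.int64(1205), 'c': array([-6.53, -0.43]), 'size': (37.88887405395508, 11.652949333190918), 'ang': np.float64(4.542436078368391), 'mean': array([-10.69,  -1.06,  77.96]), 'z': array([75.61, 78.17, 80.  ])}
bolt [[ -10.13 -107.49   60.85]
 [  -2.69  -99.14   66.94]
 [   5.75  -91.66   68.25]]
10.2333
```

View pics/w2.png

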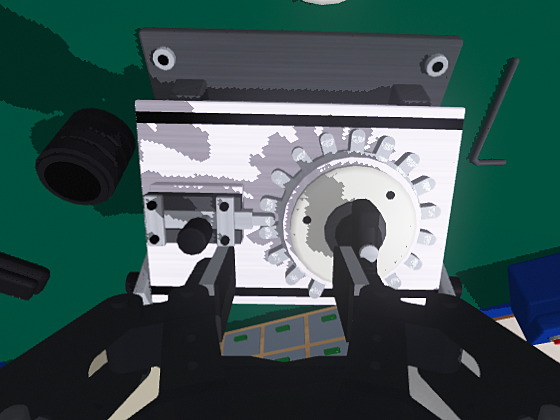

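The bolt nose sits between teeth at about (268,220), and the grip moved 15 mm to its stop, where force rose sharply. Next I grip the knob and turn it clockwise in steps while watching torque.

```bash
python3 - <<'E'
from h import *
np.set_printoptions(precision=2,suppress=True)
s=np.load("s2.npy");F=frame(s[2]);o=np.array([s[0],s[1],s[3]])
a0=np.radians(93)
c=np.array([.3,0,0])
loc=lambda:F.T@(np.array(bot.current_tool_pos())-o)
tq=lambda:float(F[:,2]@np.array(bot.current_ft_torque()))
def ang():
    y=F.T@Ro.from_euler("xyz",bot.current_orientation()).as_matrix()[:,1];return np.degrees(np.arctan2(y[1],y[0]))
bot.command_gripper(.5)
bot.goto(list(o+F@(c+[0,0,140])),rpy(toolR(s,a0)))
print(bot.servo_line(list(o+F@(c+[0,0,78])),v=80,contact_N=10),loc())
bot.command_gripper(0.,60);bot.dwell(.2)
t0=tq();print("w",bot.current_width(),loc(),t0,ang(),F.T@np.array(bot.current_ft_force()))
for i in range(1,17):
    bot.goto(list(o+F@(c+[0,0,78])),rpy(toolR(s,a0-np.radians(8*i))));bot.dwell(.1)
    t=tq()-t0;print(8*i,round(93-ang(),1),round(t,2),round(bot.current_t(),1),np.round(bot.current_qpos()[6],2))
    if abs(t)>1.2:break
print(loc(),bot.current_width(),F.T@np.array(bot.current_ft_force()))
E
```

```text
False [ 0.37  0.18 78.36]
w 0.2730614077810737 [ 0.58 -0.07 78.88] 0.03696834304497701 93.00692873836721 [-0.68 -2.12  7.82]
8 8.0 -0.03 12.6 -0.34
16 15.8 -0.02 12.9 -0.47
24 23.8 -0.04 13.3 -0.61
32 31.8 -0.03 13.6 -0.75
40 39.8 -0.07 14.0 -0.88
48 47.8 -0.04 14.3 -1.02
56 55.8 -0.08 14.7 -1.16
64 63.8 -0.02 15.1 -1.29
72 71.8 0.0 15.4 -1.43
80 79.8 -0.01 15.8 -1.57
88 87.8 -0.04 16.1 -1.7
96 95.8 -0.04 16.5 -1.84
104 103.8 -0.01 16.9 -1.98
112 111.8 -0.03 17.2 -2.11
120 119.8 0.19 17.6 -2.25
128 127.8 0.01 17.9 -2.39
[ 3.98  3.06 79.15] 0.26582081933736784 [ 8.41  7.06 -3.85]
```

The closed width of 23 mm isn't the 11 mm bar, so the grasp was wrong. I'll open, back off and look.

```bash
python3 - <<'E'
from h import *
np.set_printoptions(precision=2,suppress=True)
s=np.load("s2.npy");F=frame(s[2]);o=np.array([s[0],s[1],s[3]])
w=get_image("wrist");a=w["img"]
bot.command_gripper(.6)
bot.servo_line(list(o+F@[0,0,140]),v=150)
bot.goto(list(o+F@[30,-45,150]),rpy(toolR(s,np.pi/2)));bot.dwell(.2)
w=get_image("wrist");cv2.imwrite("pics/w3.png",np.hstack([cv2.resize(a,(400,300)),cv2.resize(w["img"],(400,300))]))
np.savez("w3.npz",**{k:w[k] for k in("img","depth","K","dist_coeffs","world_to_cam")})
print(bar(w,s));X=cloud(w,s)
m=(np.hypot(X[:,0],X[:,1]+100)<20)&(X[:,2]>60)&(X[:,2]<78);Y=X[m];print("bolt",np.percentile(Y,[2,50,98],axis=0));print(bot.current_t())
E
```

```text
{'n': np.int64(1857), 'c': array([ 0.48, -0.53]), 'size': (50.729984283447266, 11.565926551818848), 'ang': np.float64(65.31465002749714), 'mean': array([-0.12, -1.02, 78.23]), 'z': array([76.43, 78.23, 80.11])}
bolt [[  -9.83 -107.46   61.68]
 [  -2.27  -99.16   66.95]
 [   6.05  -91.6    68.34]]
21.1583
```

View pics/w3.png

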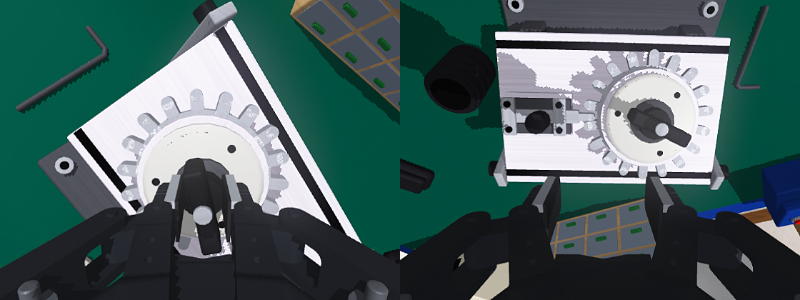

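The bar is now at 65° (about -115° turned). The fingers straddled it with clearance, so the tips were clamping the hub below the bar. I'll regrip the bar 6 mm higher and continue to the stop.

```bash
cat > turn.py <<'E'
from h import *
import sys
np.set_printoptions(precision=2,suppress=True)
A,H=float(sys.argv[1]),float(sys.argv[2])
s=np.load("s2.npy");F=frame(s[2]);o=np.array([s[0],s[1],s[3]]);c=np.array([.4,-.3,0])
loc=lambda:F.T@(np.array(bot.current_tool_pos())-o)
tq=lambda:float(F[:,2]@np.array(bot.current_ft_torque()))
def ang():
    y=F.T@Ro.from_euler("xyz",bot.current_orientation()).as_matrix()[:,1];return np.degrees(np.arctan2(y[1],y[0]))
pose=lambda z,a:(list(o+F@(c+[0,0,z])),rpy(toolR(s,np.radians(a))))
bot.command_gripper(.5)
bot.goto(*pose(140,A))
print(bot.servo_line(pose(H,A)[0],v=80,contact_N=10),loc())
t0=tq();bot.command_gripper(0.,60);bot.dwell(.2)
print("w",bot.current_width(),loc(),t0,tq(),ang())
if bot.current_width()<.19:
    for i in range(1,25):
        bot.goto(*pose(H,A-4*i));bot.dwell(.1)
        t=tq()-t0;print(4*i,round(A-ang(),1),round(t,2),bot.current_width(),round(bot.current_t(),1))
        if abs(t)>1.5:break
E
python3 turn.py 155.3 84
```

```text
False [ 0.44  0.02 84.34]
w 0.11391267215203177 [ 1.72 -0.04 85.1 ] -0.004981706446264802 0.0367949553032445 155.28864456998815
4 3.9 0.8 0.11717076394403253 24.1
8 7.8 1.56 0.11095244653022017 24.4
```

```bash
python3 - <<'E'
from h import *
np.set_printoptions(precision=2,suppress=True)
s=np.load("s2.npy");F=frame(s[2]);o=np.array([s[0],s[1],s[3]])
bot.command_gripper(.5)
p=np.array(bot.current_tool_pos());bot.servo_line(list(p+F@[0,0,65]),v=120)
bot.goto(list(o+F@[30,-45,150]),rpy(toolR(s,np.pi/2)));bot.dwell(.2)
w=get_image("wrist");cv2.imwrite("pics/w4.png",w["img"])
print(bar(w,s));X=cloud(w,s)
m=(np.hypot(X[:,0],X[:,1]+100)<20)&(X[:,2]>60)&(X[:,2]<78);Y=X[m];print("bolt",np.percentile(Y,[2,50,98],axis=0));print(bot.current_t())
E
```

```text
{'n': np.int64(1846), 'c': array([ 0.43, -0.53]), 'size': (50.85354995727539, 11.500073432922363), 'ang': np.float64(65.55350659299064), 'mean': array([-0.09, -0.96, 78.22]), 'z': array([76.38, 78.26, 80.05])}
bolt [[  -9.84 -107.44   61.32]
 [  -2.16  -99.08   66.96]
 [   6.11  -91.64   68.35]]
26.6
```

View pics/w4.png

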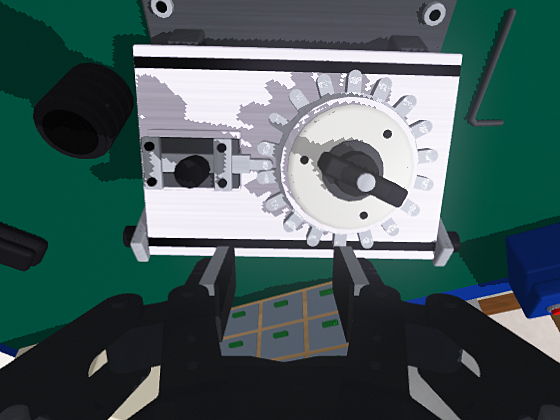

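The bar did not move under 1.5 N·m (65.5°), so it is against its stop. The bolt nose stands in the notch at about (262,165), with the grip about 99 mm from the spindle, which is fully in. The gripper is clear of everything.

```bash
python3 -c "
from cell import bot
print(bot.hand_in())"
```

```text
the job is handed in; nothing more can be done
None
```

The locking bolt is fully in and the wing knob is tight against its stop. The gripper has let go and is clear of the bench, and the job was handed in at about 27 s; no verdict came back.

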